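# Show which pen goes in which clip

### The arm

A 6-joint arm with a two-finger parallel gripper is mounted at the origin on the work surface. World frame = base frame: x ahead of the robot, y to its left, z up, the work surface at z = 0. Lengths are in mm, angles in degrees, forces in N, time in s.
With the tool pointing down it reaches from about 250 to 725 mm from the base axis. Payload 9.7 kg.
Tool frame: the origin (TCP) lies between the finger pads; the fingertips stand 11 mm ahead of it and the grasp point (between the pads) lies 8 mm behind it (env.tip_reach is the distance from the TCP to the fingertips, in mm); x points along the fingers, y is the direction in which the jaws open and shut, and the axes are right-handed (so a half turn about x gives the same grasp; the last joint's range is limited). The gripper opens to 85 mm and grips with 20 to 120 N. Pads are 22 mm wide; open, the fingers measure 114 mm over their backs; the gripper's body (76 mm by 85 mm) begins 54 mm behind the grasp point. The pads swing forward as they close: fully open they stand 13 mm farther back than shut.
Start: joints at [-70.531, 4.979, 10.078, 95.1, 0, 90], TCP at [183.311, -518.55, 242.284] pointing down, gripper open.
Joint ranges: [-179.16, 179.16], [-48.56, 103.87], [-65.8, 70.77], [-126.05, 130.52], [-82.76, 87.17], [-180, 180]. Speed limits (degrees/s): [127.2, 127.2, 147.25, 180, 180, 180].

### API

Orientations are given as [roll, pitch, yaw] about the fixed x, y, z axes, in that order (R = Rz(yaw) Ry(pitch) Rx(roll)).
In Python, from bench import observe, cams, workorder, env gives the robot as it stands.
- The arm moves only by the shell command python3 -m creep 'ROWS'. ROWS is text: rows parted by semicolons, each of 7 numbers parted by spaces: the turn, a rotation vector about the world's x, y, z in degrees, then the shift along the world's x, y, z in cm, then the opening, from -1 (shut) to 1 (fully open). In form: rx ry rz tx ty tz gripper; .... A call has 1 to 5 rows; each row shifts and turns the commanded pose from where the row before left it; what a row does not reach is not made up. A row lasts 1/8 s, in which the tool goes at most 62.5 mm and 10.7 degrees, less where a joint would pass 70% of its speed; a pose out of reach is approached as far as the arm can. A call with a gripper value outside its range is refused whole. The fingers move at their own pace and stop on an object; the grip force is fixed at half the most. Time passes only in rows, so rows that do not move let the fingers close. It gives the time, the measured TCP pose, the force and the opening at its end, in the units of the state.
- observe(): the state, without advancing time (a new reading comes with each control period).
- cams.read_camera(name): name is "scene" or "top"; returns (picture, depth): 480x640x3 uint8, red, green, blue; 480x640 float32, mm along the optical axis (not along the pixel's ray), 0 where there is no reading.
- cams.calibration(name): a dict with "mtx" (3x3 intrinsics, pixels), "world_to_cam" (4x4, takes a point from world to camera coordinates). Camera axes: x right, y down, z forward; pixel columns grow to the right and rows downward; lengths in mm; the calibration is good to about 2 mm. A picture is of the moment at which its call begins. calibration takes no time and is no camera call.
- workorder.hand_in(): hands the job in, once; it reports no verdict.
The state is a dict: "clock": time; "joints": joint angles; "qvel": joint speeds; "effort": joint torques, N m; "tcp_pos": TCP position; "ee_rot": TCP orientation; "force": force on the tool from outside, world axes, zero at the start; "moment": the same for the moment, N m; "grip_width": opening from 0.0 (shut) to 1.0 (fully open).
Only numpy, scipy, OpenCV 4.12 (cv2) and the standard library are available. Lean on these libraries where they do the work, as an engineer would, in place of code of your own. Each camera call takes 0.05 s, during which the arm holds its last target. There are 200 camera calls.

### The job

Show the person at the desk where the loose pen belongs: with your fingertips 2 to 3 cm straight above it, point down at the middle of the navy pen and stay there for two seconds, then rise and point in the same way at the mouth of the empty chrome clip for two seconds, and finish while still pointing there. Touch and move nothing on the desk, and do not come down over any of the other things.

Things in the scene. Friction and masses are not known exactly. Their poses are not given: they have to be found in the camera images.
- pen: loose navy hexagonal plastic pen with steel tip, push cap and pocket clip, lying flat on the desk, 140 mm long (along its x) and 10 mm thick; origin under its middle, on the desk; x runs from the writing tip (-x) to the push cap (+x), z up
- pen_top (a point): the middle of the navy pen's upper side, 10 mm above the desk: the point to point at first
- clip_empty: the empty chrome spring clip: a base 44 x 34 mm with two bent spring jaws that open upwards, 38 mm high, fixed to the desk, nothing in it; origin under its centre, on the desk; x along the jaws, z up
- clip_empty_mouth (a point): the mouth of the empty clip: half-way between the flared upper edges of its jaws, 38 mm above the desk: the point to point at second. The mouth is 26 mm long and 22 mm wide
- clip_full: bystander: the same chrome spring clip, fixed to the desk, but gripping an orange pen that lies level in its jaws, 140 mm long along the clip's x, axis 19 mm above the desk; 38 mm high; origin under its centre, z up
- clip_full_mouth (a point): the mouth of the full clip, 38 mm above the desk: not to be pointed at
- eraser: bystander: loose white eraser block with a green sleeve, 58 x 24 x 13 mm; origin under its centre, x along its length, z up
- eraser_top (a point): centre of the eraser's upper face, 13 mm above the desk
- tin: bystander: loose small round aluminium tin with a ribbed twist cap, 47 mm across, 42 mm high; origin under its centre, z up
- tin_top (a point): centre of the tin's cap, 42 mm above the desk
- phone_stand: bystander: loose clear acrylic phone stand, 85 mm deep (x), 70 mm wide (y), 87 mm high, a leaning back on a flat foot with a low front lip; origin under the centre of its foot, z up
Mind the look-alikes: they are no part of the job. What is shaped like the pen but red is not meant.

How it is judged (in metres and radians):
On the way, in this order (a step that is already met when the one before it is completed fails the run):
1. the fingertips point down at the middle of the navy pen, just above it, for two seconds (1.5 s counted) (horizontal distance between the grasp point and pen_top below 0.025 m and z of the grasp point in the frame of pen_top between 0.02 and 0.07 m), for 1.5 s.
2. then they point in the same way at the mouth of the empty clip for two seconds (1.5 s counted) (horizontal distance between the grasp point and clip_empty_mouth below 0.025 m and z of the grasp point in the frame of clip_empty_mouth between 0.02 and 0.07 m), for 1.5 s.
At the end, for the whole second after the job is handed in: The grasp point between the fingers (19 mm behind the fingertips) is within 25 mm sideways of the empty clip's mouth and 20 to 70 mm above it, so that the fingertips hover some 1 to 50 mm over it; the pen, eraser, tin and phone stand are at rest within 8 mm of where they began (all of step 2 and distance of each of pen, eraser, tin, phone_stand from where it was at the start of the episode below 0.008 m and linear speed of each of pen, eraser, tin, phone_stand below 0.02 m/s); the robot touches nothing.
It fails at once if a thing on the desk is touched (contact force between any of the fingers, the arm and pen above 0.1 N or contact force between any of the fingers, the arm and eraser above 0.1 N or contact force between any of the fingers, the arm and tin above 0.1 N or contact force between any of the fingers, the arm and phone_stand above 0.1 N or contact force between any of the fingers, the arm and clip_empty above 0.1 N or contact force between any of the fingers, the arm and clip_full above 0.1 N).
It fails at once if a loose thing is shifted or lifted by more than 8 mm (distance of any of pen, eraser, tin, phone_stand from where it was at the start of the episode above 0.008 m).
It fails at once if the fingertips come down over the eraser, the tin, the full clip or the phone stand (within 30 mm of its middle, under 70 mm above it) ((horizontal distance between the grasp point and eraser_top below 0.03 m and z of the grasp point in the frame of eraser_top below 0.07 m) or (horizontal distance between the grasp point and tin_top below 0.03 m and z of the grasp point in the frame of tin_top below 0.07 m) or (horizontal distance between the grasp point and clip_full_mouth below 0.03 m and z of the grasp point in the frame of clip_full_mouth below 0.07 m) or (horizontal distance between the grasp point and phone_stand below 0.03 m and z of the grasp point in the frame of phone_stand below 0.14 m)).
It also fails if it takes over 40 s, if anything falls off the work surface, if the arm or the gripper's body presses on something with over 40 N, if the wrist force passes 120 N, or if a joint passes its speed limit or range.

## Working session

There is one attempt and no reset: what is moved stays moved. The work goes in short steps, Python scripts to look and compute and a shell command to move; the robot and the scene stay as the last step left them, time stands still between calls to the robot, and variables do not carry over. Pictures are saved under pics/ and viewed, about 8 in all and at most 12, crops included, and the job is handed in when it is done.

```bash
mkdir -p pics
python3 - <<'E'
from bench import observe,cams,env
import cv2,numpy as np
for n in("scene","top"):
    p,d=cams.read_camera(n); np.savez(f"{n}0.npz",p=p,d=d,**cams.calibration(n))
    cv2.imwrite(f"pics/{n}0.png",p[:,:,::-1])
    c=cams.calibration(n); print(c)
s=observe(); print(s["clock"],s["tcp_pos"],s["ee_rot"],s["grip_width"],env.tip_reach)
E
```

```text
{'mtx': array([[498.37123415,   0.        , 321.94437223],
       [  0.        , 498.37123415, 231.93252751],
       [  0.        ,   0.        ,   1.        ]]), 'world_to_cam': array([[ 2.00929234e-01,  9.79348172e-01, -2.24633064e-02,
        -1.20534916e+02],
       [ 5.78150486e-01, -1.37066024e-01, -8.04335080e-01,
        -2.51445586e+02],
       [-7.90803046e-01,  1.48627260e-01, -5.93751193e-01,
         1.25786720e+03],
       [ 0.00000000e+00,  0.00000000e+00,  0.00000000e+00,
         1.00000000e+00]])}
{'mtx': array([[554.73774336,   0.        , 317.02213379],
       [  0.        , 554.73774336, 241.2450927 ],
       [  0.        ,   0.        ,   1.        ]]), 'world_to_cam': array([[ 2.17742278e-02, -9.99750746e-01, -4.93247125e-03,
        -9.66433716e+00],
       [-9.93149570e-01, -2.10633970e-02, -1.14935921e-01,
         5.15400041e+02],
       [ 1.14803378e-01,  7.40132261e-03, -9.93360662e-01,
         9.07991592e+02],
       [ 0.00000000e+00,  0.00000000e+00,  0.00000000e+00,
         1.00000000e+00]])}
0.1 [ 183.25876628 -518.34171075  241.65016211] [-90.09559162  89.92792498 109.37541931] 1.0014859436096426 11.0
```

View pics/top0.png

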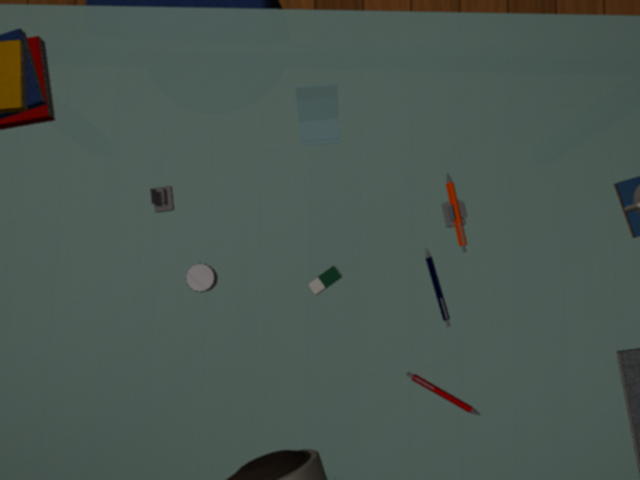

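View pics/scene0.png

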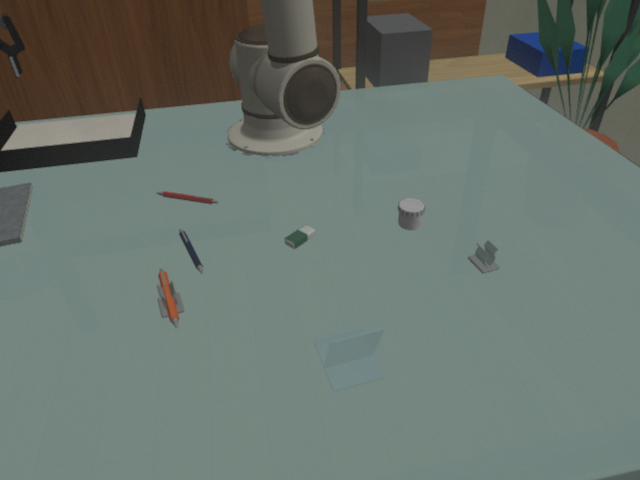

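The top view shows the following:
- **Pen candidates:** navy pen (437,288), red look-alike (443,394), and orange pen in the full clip (457,212). The navy pen is the one meant.
- **Clip candidates:** empty clip (162,199) and full clip under the orange pen (455,214). I choose the empty one.
- **Bystanders:** tin (201,278), eraser (325,280), stand (319,115).

The scene view agrees, with the navy pen at (191,251) and the empty clip at (484,258).

```bash
cat > h.py <<'E'
import numpy as np,cv2
def load(n):
    return np.load(n+"0.npz")
def ray(n,uv,z):
    f=load(n);M=f["world_to_cam"];R,t=M[:3,:3],M[:3,3]
    d=R.T@np.linalg.inv(f["mtx"])@np.array([*uv,1.]);c=-R.T@t
    return (c+d*(z-c[2])/d[2]).round(1)
def cloud(n):
    f=load(n);M=f["world_to_cam"];d=f["d"].astype(float);v,u=np.indices(d.shape)
    P=(np.linalg.inv(f["mtx"])@np.stack([u*d,v*d,d]).reshape(3,-1)).T
    W=(P-M[:3,3])@M[:3,:3]; return W.reshape(480,640,3),d>0
E
python3 - <<'E'
from h import *
for n in("top","scene"):
    p=load(n)["p"].astype(int);r,g,b=p[...,0],p[...,1],p[...,2]
    m=((b>r+12)&(b>g+8)&(g<70)).astype(np.uint8)
    k,l,s,c=cv2.connectedComponentsWithStats(m)
    for i in range(1,k):
        if s[i,4]>40: 
            rect=cv2.minAreaRect(np.argwhere(l==i)[:,::-1].astype(np.float32)); print(n,s[i],c[i].round(1),rect,ray(n,rect[0],6))
    W,ok=cloud(n)
    for nm,(x0,x1,y0,y1) in {"pen":(415,460,240,335) if n=="top" else (170,215,220,280),"clip":(140,185,175,220) if n=="top" else (462,505,232,280)}.items():
        A=W[y0:y1,x0:x1][ok[y0:y1,x0:x1]]
        for lo,hi in((5,20),(4,15),(20,60),(30,60)):
            q=A[(A[:,2]>lo)&(A[:,2]<hi)]
            if len(q):print(n,nm,lo,hi,len(q),q.mean(0).round(1),q.min(0).round(1),q.max(0).round(1))
        print(" deskz",np.median(A[:,2]).round(1))
T=[("top",(130,169,64,60)),("scene",(445,220,80,80))]
pics=[cv2.resize(cv2.cvtColor(load(n)["p"],4)[y:y+h,x:x+w],(400,400),interpolation=cv2.INTER_CUBIC) for n,(x,y,w,h) in [("top",(135,170,50,50)),("scene",(460,230,50,50)),("top",(390,240,90,90)),("scene",(150,220,70,70))]]
cv2.imwrite("pics/crop.png",cv2.convertScaleAbs(cv2.resize(np.vstack([np.hstack(pics[:2]),np.hstack(pics[2:])]),(600,600)),alpha=1.7))
E
```

```text
top [  87    0  183    8 1240] [184.2   3. ] ((177.99996948242188, 3.499999523162842), (181.99996948242188, 6.999999046325684), -0.0) [949.8 264.9   6. ]
top [  0  29  24  13 181] [12.2 35.2] ((11.844261169433594, 34.21311569213867), (23.44875717163086, 11.67911148071289), 5.194429397583008) [885.  564.1   6. ]
top [ 26  54  16  53 439] [31.5 85.7] ((33.431488037109375, 79.89654541015625), (52.1135368347168, 14.074073791503906), 88.49256896972656) [799.4 517.9   6. ]
top [616 177  24  30 406] [627.7 190. ] ((631.050048828125, 191.1499786376953), (24.349536895751953, 24.033309936523438), 71.56504821777344) [ 617.9 -544.9    6. ]
top [627 210  13  27 235] [634.3 221.7] ((635.550048828125, 222.64999389648438), (25.61444854736328, 11.384199142456055), 71.56504821777344) [ 562.4 -550.3    6. ]
top [427 258  19  62 214] [435.2 282.4] ((437.0943603515625, 288.3302001953125), (63.323211669921875, 4.39553689956665), 74.05460357666016) [ 441.3 -206.     6. ]
top pen 5 20 434 [ 443.2 -206.6    8.5] [ 377.8 -241.5    5. ] [ 523.9 -186.7   19.4]
top pen 4 15 467 [ 442.5 -206.1    8.1] [ 370.6 -23
[... 880 characters left out ...]
89.    6.]
scene [186 240  15  26 109] [192.9 252.9] ((192.60000610351562, 252.70001220703125), (26.832813262939453, 4.0249223709106445), 63.43495178222656) [ 458.2 -199.3    6. ]
scene pen 5 20 280 [ 451.5 -203.4    8.5] [ 380.  -224.2    5. ] [ 514.4 -185.2   12.6]
scene pen 4 15 299 [ 451.9 -203.3    8.3] [ 380.  -224.2    4.1] [ 514.4 -184.1   12.6]
 deskz -0.3
scene clip 5 20 206 [596.  275.7  10.4] [572.6 258.2   5. ] [614.2 293.3  19.8]
scene clip 4 15 245 [596.9 273.4   6.9] [571.9 256.7   4.1] [614.2 293.3  14.8]
scene clip 20 60 228 [590.8 275.6  29.6] [574.6 263.1  20.1] [605.9 288.2  38.5]
scene clip 30 60 112 [590.4 278.7  34.4] [574.6 263.1  30. ] [605.9 288.2  38.5]
 deskz 0.3
```

View pics/crop.png

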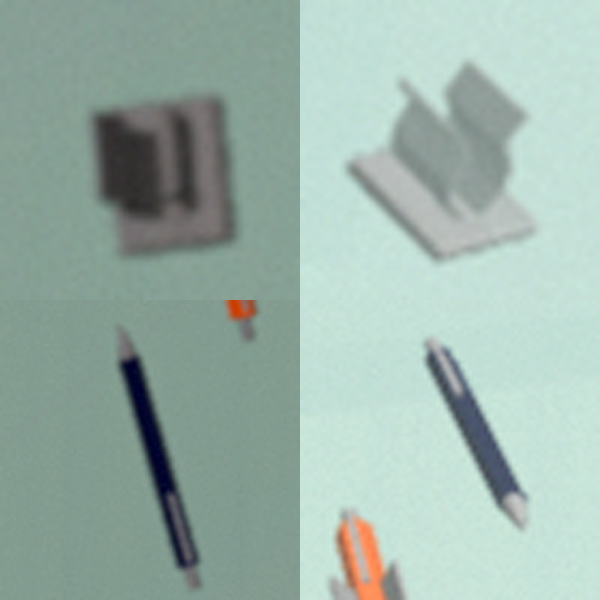

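Both views agree on the pen middle at about (445,-205) and the clip mouth at about (589,275). The crop confirms it: the navy pen is plain and loose, and the chrome clip has empty jaws. I'll start moving high, with the fingers closing.

```bash
python3 - <<'E'
from h import *
for n,a,b in(("top",(426.6,248.4),(448.5,326.1)),("scene",(200.9,272.5),(180.8,229.8))):
    A,B=ray(n,a,5),ray(n,b,5);print(n,A,B,(A+B)/2,np.linalg.norm(A-B))
E
python3 -m creep '0 0 0 3.3 3.9 0 -1; 0 0 0 3.3 3.9 0 -1; 0 0 0 3.3 3.9 0 -1; 0 0 0 3.3 3.9 0 -1; 0 0 0 3.3 3.9 0 -1'
python3 -c "
from bench import *
s=observe();print(s['clock'],s['joints'],s['tcp_pos'],env.tip_reach,s['grip_width'])"
```

```text
top [ 509.9 -188.3    5. ] [ 377.7 -225.4    5. ] [ 443.8  -206.85    5.  ] 137.30713746925176
scene [ 513.4 -185.8    5. ] [ 382.6 -221.2    5. ] [ 448.  -203.5    5. ] 135.50571943648723
clock: 0.72
tcp_pos: [349.0, -322.1, 242.1]
ee_rot: [-62.8, 90.0, 136.7]
force: [1.3, -0.4, 0.6]
grip_width: -0.003
0.725 [-4.27034784e+01 -5.25704428e+00 -1.63187105e-01  9.51072113e+01
  1.47733054e-04  1.17839890e+02] [ 349.03379951 -322.1173936   242.05331788] 11.0 -0.002554344493904873
```

```bash
python3 -m creep '0 0 8 3.2 3.9 -2 -1; 0 0 8 3.2 3.9 -2 -1; 0 0 8 3.3 3.9 -2 -1; 0 0 8 0 0 -3 -1; 0 0 8 0 0 -3 -1'
python3 - <<'E'
from bench import *
import cv2
s=observe();print(s['joints'].round(1) if hasattr(s['joints'],'round') else s['joints'],s['tcp_pos'])
for n in("top","scene"):cv2.imwrite(f"pics/{n}1.png",cams.read_camera(n)[0][:,:,::-1])
E
```

```text
clock: 1.35
tcp_pos: [445.6, -205.7, 121.0]
ee_rot: [-81.1, 90.0, 158.8]
force: [-0.9, -0.5, 0.2]
grip_width: 0.002
[-24.8  -3.8 -12.1  81.7  -0.   95.4] [ 445.57016726 -205.68668968  121.01900764]
```

View pics/scene1.png

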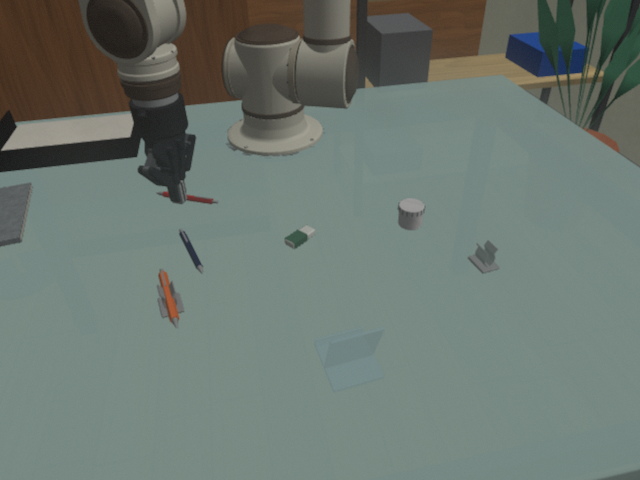

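The scene view shows the shut fingertips at about (179,203), above the navy pen, with nothing disturbed. I'll check the shut tip reach by projecting candidate heights.

```bash
python3 - <<'E'
from h import *
f=load("scene");M=f["world_to_cam"]
for z in(121,110,97,10):
    q=f["mtx"]@(M[:3,:3]@[445.6,-205.7,z]+M[:3,3]);print(z,(q[:2]/q[2]).round(1))
E
python3 -m creep '0 0 5 0 0 -2.5 -1; 0 0 5 0 0 -2.5 -1; 0 0 0 0 0 -1.2 -1; 0 0 0 0 0 -1.2 -1; 0 0 0 0 0 0 -1'
```

```text
121 [176.  192.9]
110 [177.3 198.6]
97 [178.9 205.3]
10 [188.5 247. ]
clock: 2.08
tcp_pos: [445.1, -206.5, 48.1]
ee_rot: [-94.9, 90.0, 154.4]
force: [-0.6, 0.4, 0.1]
grip_width: -0.002
```

Run:
```python
from bench import *
import cv2
p=cams.read_camera("scene")[0][190:290,130:250,::-1]
cv2.imwrite("pics/pen2.png",cv2.convertScaleAbs(cv2.resize(p,(720,600),interpolation=cv2.INTER_CUBIC),alpha=1.6))
```

```text
(no output)
```

View pics/pen2.png

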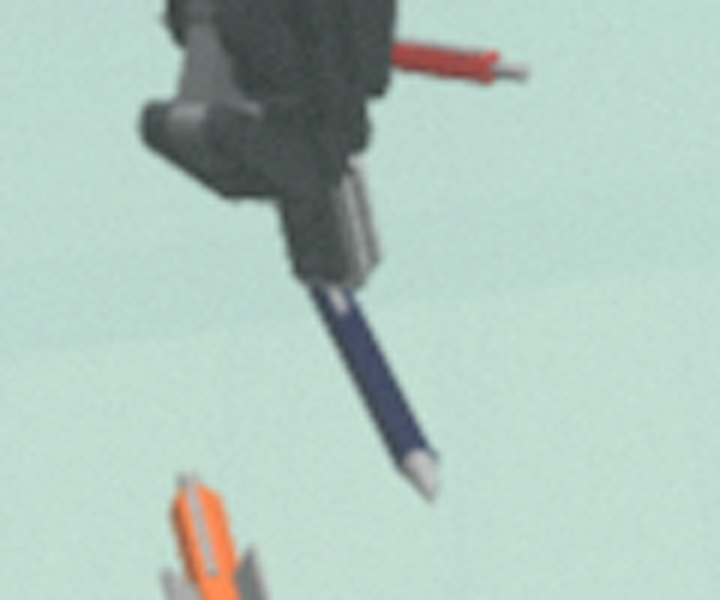

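The tip ends at scene (186,238). The pen's middle projects to about (188,247), so the tips are about 25 mm straight above it. I'll hold here for over 2 s.

```bash
for i in 1; do :; done
python3 -m creep '0 0 0 0 0 0 -1; 0 0 0 0 0 0 -1; 0 0 0 0 0 0 -1; 0 0 0 0 0 0 -1; 0 0 0 0 0 0 -1' >/dev/null
python3 -m creep '0 0 0 0 0 0 -1; 0 0 0 0 0 0 -1; 0 0 0 0 0 0 -1; 0 0 0 0 0 0 -1; 0 0 0 0 0 0 -1' >/dev/null
python3 -m creep '0 0 0 0 0 0 -1; 0 0 0 0 0 0 -1; 0 0 0 0 0 0 -1; 0 0 0 0 0 0 -1; 0 0 0 0 0 0 -1' >/dev/null
python3 -m creep '0 0 0 0 0 0 -1; 0 0 0 0 0 0 -1; 0 0 0 0 0 0 -1; 0 0 0 0 0 0 -1; 0 0 0 0 0 0 -1'
python3 -m creep '0 0 0 0 0 3 -1; 0 0 5 0 0 5 -1; 0 0 5 0 0 5 -1; 0 0 5 0 0 3 -1; 0 0 5 0 0 0 -1'
```

```text
clock: 4.62
tcp_pos: [445.3, -206.5, 48.3]
ee_rot: [134.1, 90.0, 23.6]
force: [-0.7, 0.2, -0.6]
grip_width: 0.001
clock: 5.25
tcp_pos: [446.3, -207.0, 211.2]
ee_rot: [65.9, 89.7, -24.4]
force: [-0.3, 0.3, -0.3]
grip_width: 0.003
```

```bash
python3 -m creep '0 0 4 1.4 4.8 0 -1; 0 0 4 1.4 4.8 0 -1; 0 0 4 1.4 4.8 0 -1; 0 0 4 1.4 4.8 0 -1; 0 0 4 1.4 4.8 0 -1'
python3 -m creep '0 0 4 1.4 4.8 0 -1; 0 0 4 1.4 4.8 0 -1; 0 0 4 1.4 4.8 0 -1; 0 0 4 1.5 4.8 0 -1; 0 0 4 1.5 4.8 0 -1'
python3 -c "
from bench import *
s=observe();print(s['joints'],s['tcp_pos'])"
```

```text
clock: 5.88
tcp_pos: [515.6, 35.1, 208.4]
ee_rot: [65.8, 90.0, -4.6]
force: [0.6, -0.8, -0.2]
grip_width: -0.001
clock: 6.5
tcp_pos: [587.6, 275.1, 208.2]
ee_rot: [49.2, 90.0, -1.2]
force: [1.4, -0.5, 0.9]
grip_width: 0.002
[ 2.50923945e+01  1.84848959e+01  2.20280908e+01  9.35350220e+01
 -4.03549561e-03  7.54870613e+01] [587.60638381 275.13852563 208.21925714]
```

Target (589,275), TCP z 74 (tips 25 mm over the mouth). I'll come down most of the way, then look.

```bash
python3 -m creep '0 0 0 0.1 0 -3.5 -1; 0 0 0 0 0 -3.5 -1; 0 0 0 0 0 -2.5 -1; 0 0 0 0 0 -1.5 -1; 0 0 0 0 0 0 -1'
python3 - <<'E'
from bench import *
import cv2
p=cams.read_camera("scene")[0][180:290,420:552,::-1]
cv2.imwrite("pics/clip3.png",cv2.convertScaleAbs(cv2.resize(p,(720,600),interpolation=cv2.INTER_CUBIC),alpha=1.6))
E
```

```text
clock: 7.12
tcp_pos: [587.9, 273.2, 97.5]
ee_rot: [-104.4, 89.9, -155.0]
force: [-0.8, 0.2, 0.3]
grip_width: 0.001
```

View pics/clip3.png

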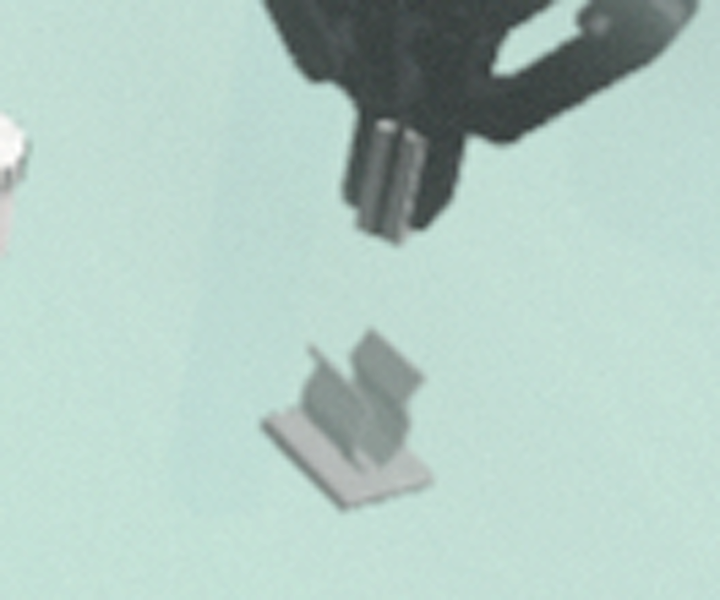

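The tip at crop (385,240) is right above the mouth at about (372,375), with a gap of about 48 mm. I'll lower it 2.4 cm and hold.

```bash
python3 -m creep '0 0 0 0.1 0.1 -1.2 -1; 0 0 0 0 0 -1.1 -1; 0 0 0 0 0 0 -1; 0 0 0 0 0 0 -1; 0 0 0 0 0 0 -1'
python3 -m creep '0 0 0 0 0 0 -1; 0 0 0 0 0 0 -1; 0 0 0 0 0 0 -1; 0 0 0 0 0 0 -1; 0 0 0 0 0 0 -1' >/dev/null
python3 -m creep '0 0 0 0 0 0 -1; 0 0 0 0 0 0 -1; 0 0 0 0 0 0 -1; 0 0 0 0 0 0 -1; 0 0 0 0 0 0 -1' >/dev/null
python3 -m creep '0 0 0 0 0 0 -1; 0 0 0 0 0 0 -1; 0 0 0 0 0 0 -1; 0 0 0 0 0 0 -1; 0 0 0 0 0 0 -1' >/dev/null
python3 -m creep '0 0 0 0 0 0 -1; 0 0 0 0 0 0 -1; 0 0 0 0 0 0 -1; 0 0 0 0 0 0 -1; 0 0 0 0 0 0 -1'
python3 - <<'E'
from bench import *
import cv2
cv2.imwrite("pics/end.png",cams.read_camera("scene")[0][:,:,::-1])
E
```

```text
clock: 7.8
tcp_pos: [589.5, 274.5, 75.8]
ee_rot: [76.6, 90.0, 26.1]
force: [0.6, 0.8, -0.4]
grip_width: 0.003
clock: 10.3
tcp_pos: [589.3, 274.4, 75.3]
ee_rot: [-72.6, 90.0, -123.1]
force: [-0.7, 0.5, 0.4]
grip_width: 0.004
```

View pics/end.png

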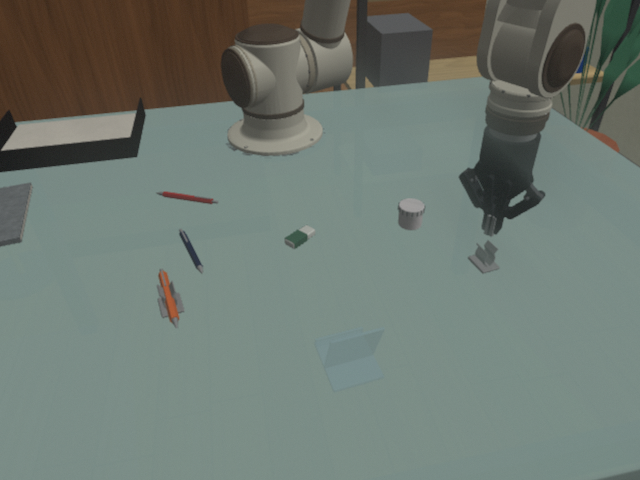

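The fingertips at about (489,233) hover over the empty clip at (484,255). Everything else is at its original pixels.

```bash
python3 -c "
from bench import workorder
print(workorder.hand_in())"
```

```text
the job is handed in; nothing more can be done
None
```

The arm pointed at both places in order, and I handed the job in while it was still pointing at the empty clip. The hand-in reports no verdict.

- **Navy pen:** with the gripper shut, the fingertips held about 27 mm above the pen's middle for about 2.5 s. The two camera views put that middle at about (446, -205) mm, and they differed by about 5 mm.
- **Empty clip:** the arm rose, crossed at about 210 mm TCP height, and held about 26 mm above the clip's mouth at (589, 275) mm for about 2.6 s.
- **Last checks:** TCP was (589.3, 274.4, 75.3) mm. Measured force stayed within sensor noise, under 2 N, which is too coarse to rule out the 0.1 N contact limit on its own. In the last picture, by eye, the pen, eraser, tin and stand were at their starting pixels, and no check failed.

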